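# Mount a forming stake in its bench holder and clamp it

### The job

Mount the dome-headed forming stake from the wooden rack in the steel stake holder: press its post straight down the bore, on past the stiff knock-out plug, until it is pushed firmly home against the solid bottom and the ring line on the post is level with the holder's top. Use hand pressure only, never force or jam it. Then swing the cam lever all the way down to clamp the post, and leave the other stake in the rack and the hammer, steel block and wire spool where they are.

Things in the scene. Friction and masses are not known exactly. Their poses are not given: they have to be found in the camera images.
- dome_stake: Polished steel stake with a smooth domed top, upright in a hole of the wooden rack, 1.6 mm loose, so it may lean a little. 92 mm tall, 0.17 kg: post 12 mm thick (1 mm chamfer at the foot), neck flaring from 56 mm up, head 28 mm thick with a straight round side from 65 to 83 mm above the foot (grip here), then the dome. Origin: centre of the foot; z up the post.
- ring_line (a point): Dark ring line, 1.6 mm wide, round the post of the dome-headed stake; the point is on the post's axis, 45 mm above the foot. It is level with the holder's top when the foot is on the solid bottom of the bore.
- flat_stake: The stake with a flat top: same post, ring line and 28 mm head, 83 mm tall. Origin: centre of the foot. Stands in the rack; leave it there.
- rack: Plain wooden block 56 x 118 x 40 mm (x, y, z), fixed near the right-hand edge of the upper bench, with two upright holes 28 mm deep in a row along its y, 27.5 mm to either side of its centre. The two stakes stand in them in either order, their feet 12 mm above the block's underside. Origin: centre of its underside, z up.
- holder: Stake holder, fixed to the lower bench on the right (45 mm below the upper bench): dark round steel base 96 mm wide, 10 mm thick, four screw heads 6 mm high on it, and a steel column 49 mm thick whose flat top is 68 mm above the underside. A blind upright bore 13 mm wide (the post has 1 mm play) runs down its axis. The cam lever is pivoted on the -x side. Origin: centre of the underside; z up.
- mouth (a point): Centre of the bore's mouth, on the flat top of the holder's column; z up out of the bore, x and y as the holder's. The foot slips in when within about 1 mm of the axis, else it stands on the flat top. Pushes on the stake up to 35 N do no harm; 16 to 25 N is right to press it home.
- bottom (a point): Solid bottom of the bore, on its axis 45 mm below the mouth. A brass knock-out plug sits in the bore, held by friction at an unknown height, its top 8 to 18 mm above this point: the foot meets it first and it feels like a bottom, but a steady push of about 11 N drives it down until it stops dead with the foot at this point. It does not spring back.
- cam_lever (a joint): Angle of the cam lever, rad. At 0 it is open, standing outwards to the holder's -x, 55 degrees above level; it grows as the lever swings outwards and down and stops at 0.87, 5 degrees above level. It starts at 0 to 0.2 and stays where it is left. The lever is 85 mm long; 3 to 8 N square to it on the grip, outwards and down, turns it. Its cam moves a shoe against the post.
- lever_pivot (a point): Centre of the lever's pivot pin, which lies along the holder's y: 38 mm from the bore's axis on the holder's -x side, 50 mm above the holder's underside.
- lever_grip (a point): Middle of the black round grip (13 mm thick, 48 mm long with its rounded ends) of the cam lever, 60 mm from the pivot along the lever.
- planishing_hammer: Hammer with two steel faces and a wooden handle, 85 x 205 x 30 mm, lying on the lower bench. Leave it.
- bench_block: Square steel bench block, 65 x 65 x 19 mm, lying on the upper bench. Leave it.
- wire_spool: Spool of copper wire with dark flanges, 54 mm wide, 40 mm high, standing on the upper bench. Leave it.
Not all that is in view belongs to the job. Leave any blue or purple look-alike of the flat_stake alone. What is shaped like the dome_stake but blue is not meant.

How it is judged:
By the outcome, as a careful person would: the job done as asked, in the order asked, and still so for the second after the job is handed in, with the robot touching nothing.
It also fails if it takes over 64 s, if anything falls off the work surface, if the arm or the gripper's body presses on something with over 40 N, if the wrist force passes 120 N, or if a joint passes its speed limit or range.

### The arm

A 6-joint arm with a two-finger parallel gripper is mounted at the origin on the work surface; the furniture and walls round the work are solid. World frame = base frame: x ahead of the robot, y to its left, z up, the work surface at z = 0. Lengths are in m, angles in degrees, forces in N, time in s.
With the tool pointing down it reaches from about 0.375 to 0.9 m from the base axis. Payload 3.1 kg.
Tool frame: the origin (TCP) lies on the centre line of the jaws, within the pads' length; the fingertips stand 8 mm ahead of it and the grasp point (between the pads) lies 11 mm behind it (bot.tip_extent is the distance from the TCP to the fingertips, in m); z points along the fingers, y is the line along which they close (so a half turn about z gives the same grasp; the last joint's range is limited). The gripper opens to 87 mm and grips with 3 to 60 N. Pads are 19 mm wide; open, the fingers measure 117 mm over their backs; the gripper's body (75 mm by 190 mm) begins 51 mm behind the grasp point.
Start: joints at [-82.133, 30.224, 82.088, -0, 67.689, -10.227], TCP at [0.194, -0.594, 0.231] pointing down, gripper open.
Joint ranges: [-176.69, 176.69], [-43.24, 126.21], [12.49, 139.97], [-82, 262], [0, 151.66], [-163.58, 163.58]. Speed limits (degrees/s): [159.86, 159.86, 180, 180, 180, 180].

### API

Orientations are given as a 3x3 rotation matrix whose columns are the frame's x, y, z axes.
In Python, from rig import bot, vision, workorder gives the robot as it stands.
- The arm moves only by the shell command python3 -m handwheel 'ROWS'. ROWS is JSON, a list of rows, each an object with "delta_rot": the turn, a rotation vector about the tool's x, y, z in rad, a list of three; "xyz": the shift along the tool's x, y, z in mm, a list of three; "hand": the closure, from -1 (fully open) to 1 (shut). A call has exactly 5 rows; each row is the pose to reach, as a shift and turn from the pose commanded when the call began, along the tool's axes at that moment; what a row does not reach only later rows make up. A row lasts 1/8 s, in which the tool goes at most 62.5 mm and 10.7 degrees, less where a joint would pass 70% of its speed; a pose out of reach is approached as far as the arm can. A call with a gripper value outside its range is refused whole. The fingers move at their own pace and stop on an object; the grip force is fixed at half the most. Time passes only in rows, so rows that repeat a pose let the fingers close, or fill a call up. It gives the time, the measured TCP pose, the force, the opening and the grip force at its end, in the units of the state.
- bot.read_state(): the state, without advancing time (a new reading comes with each control period).
- vision.capture(name): name is "scene" or "top"; returns the picture (384x512x3 uint8, red, green, blue); there is no depth.
- vision.camera_model(name): a dict with "camera_matrix" (3x3 intrinsics, pixels), "camera_from_world" (4x4, takes a point from world to camera coordinates). Camera axes: x right, y up, looking along -z (the intrinsics and any distortion apply to the point x, -y, -z); pixel columns grow to the right and rows downward; lengths in m; the calibration is good to about 2 mm. A picture is of the moment at which its call begins. camera_model takes no time and is no camera call.
- workorder.hand_in(): hands the job in; it is judged then, once.
The state is a dict: "time_s": time; "joint_positions": joint angles; "qvel": joint speeds; "tau": joint torques, N m; "position": TCP position; "tcp_rot": TCP orientation; "force": force on the tool from outside, world axes, zero at the start; "moment": the same for the moment, N m; "opening": opening from 0.0 (shut) to 1.0 (fully open); "grasp_force": force on a finger pad.
Only numpy, scipy, OpenCV 4.12 (cv2) and the standard library are available. Lean on these libraries where they do the work, as an engineer would, in place of code of your own. Each camera call takes 0.05 s, during which the arm holds its last target. There are 200 camera calls.

## Working session

There is one attempt and no reset: what is moved stays moved. The work goes in short steps, Python scripts to look and compute and a shell command to move; the robot and the scene stay as the last step left them, time stands still between calls to the robot, and variables do not carry over. Pictures are saved under pics/ and viewed, at most 10 in all, crops included, and the job is handed in when it is done.

```bash
ls; mkdir -p pics
python3 - <<'E'
from rig import bot, vision
import cv2,numpy as np
np.set_printoptions(precision=4,suppress=True)
for n in("scene","top"):
    im=vision.capture(n); cv2.imwrite(f"pics/{n}0.png",cv2.resize(im[:,:,::-1],None,fx=1.5,fy=1.5,interpolation=cv2.INTER_CUBIC))
    np.save(f"{n}0.npy",im)
    m=vision.camera_model(n);print(n,m)
s=bot.read_state();print(s)
E
```

```text
pics
scene {'camera_matrix': array([[441.1127,   0.    , 259.3803],
       [  0.    , 441.1127, 181.847 ],
       [  0.    ,   0.    ,   1.    ]]), 'camera_from_world': array([[ 0.4906, -0.8714,  0.0071, -0.4744],
       [ 0.544 ,  0.3126,  0.7787, -0.1416],
       [-0.6807, -0.3782,  0.6274, -0.9287],
       [ 0.    ,  0.    ,  0.    ,  1.    ]])}
top {'camera_matrix': array([[377.1024,   0.    , 256.8922],
       [  0.    , 377.1024, 191.6195],
       [  0.    ,   0.    ,   1.    ]]), 'camera_from_world': array([[-0.0069, -0.9995, -0.0311, -0.2824],
       [ 0.9934, -0.0104,  0.1138, -0.403 ],
       [-0.1141, -0.0301,  0.993 , -0.9665],
       [ 0.    ,  0.    ,  0.    ,  1.    ]])}
{'time_s': 0.1, 'joint_positions': array([-82.1321,  30.2734,  82.1497,   0.0003,  67.688 , -10.2272]), 'qvel': array([ 0.0454, -0.0816, -0.1416, -0.0409, -0.0094, -0.0147]), 'tau': array([ -0.0001, -44.0984, -17.7152,   0.0634,   0.0534,  -0.    ]), 'position': array([ 0.1941, -0.5934,  0.2297]), 'tcp_rot': array([[ 0.9505,  0.3106, -0.0003],
       [ 0.3106, -0.9505,  0.0019],
       [ 0.0003, -0.0019, -1.    ]]), 'force': array([ 0.4496, -0.5175,  0.403 ]), 'moment': array([-0.0552, -0.045 , -0.0146]), 'grasp_force': 0.0, 'opening': 1.0000205568197895}
```

View pics/scene0.png

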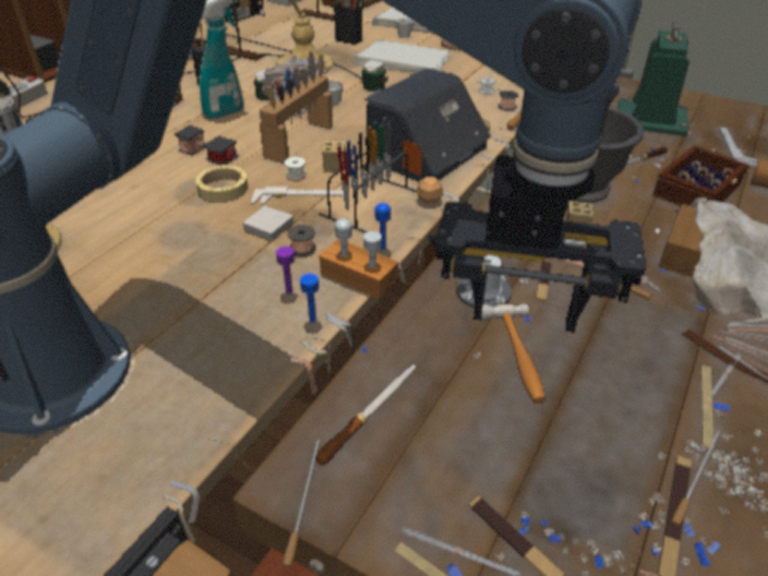

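View pics/top0.png

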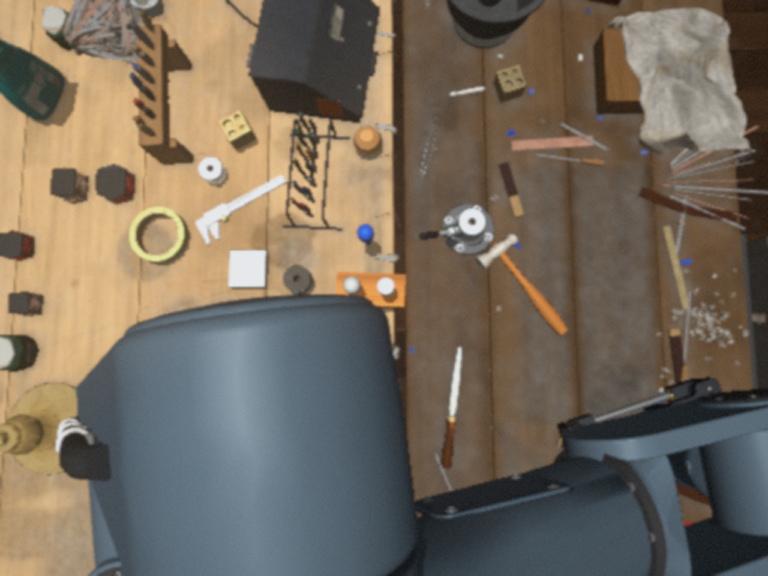

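The scene view shows the rack at (358,262) with two steel stakes, and the blue and purple decoys around it. The top view shows the stake heads at (352,284) and (386,287), and the holder at (470,228) with its lever pointing left. I'll zoom in next.

Run:
```python
import cv2,numpy as np
s=np.load("scene0.npy")[:,:,::-1];t=np.load("top0.npy")[:,:,::-1]
c=lambda im,u,v,w,h,k:cv2.resize(im[v:v+h,u:u+w],None,fx=k,fy=k,interpolation=cv2.INTER_CUBIC)
a=c(s,205,135,66,66,6);b=c(t,215,170,66,48,6);d=c(t,270,128,66,48,6)
a=cv2.copyMakeBorder(a,0,576-396,0,0,cv2.BORDER_CONSTANT)
cv2.imwrite("pics/m1.png",np.hstack([a,np.vstack([b,d])]))
```

```text
(no output)
```

View pics/m1.png

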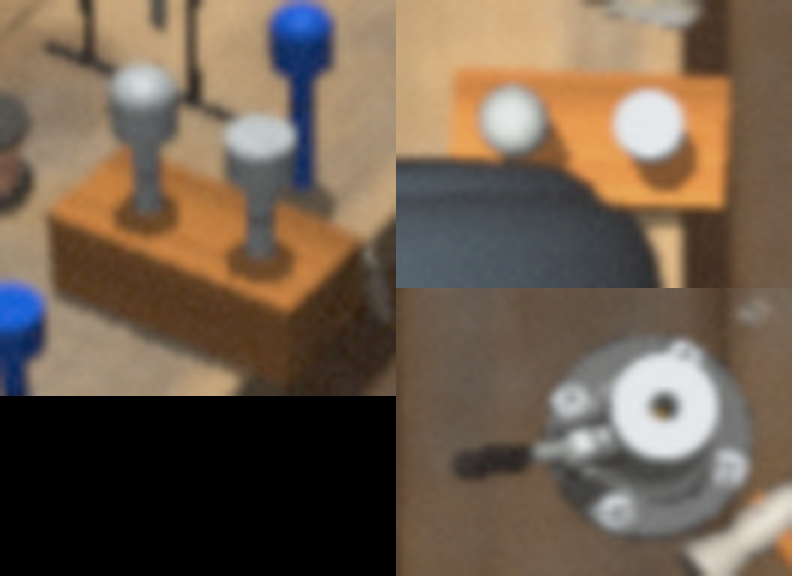

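```bash
cat > h.py <<'E'
import cv2,numpy as np
from rig import bot,vision
np.set_printoptions(precision=4,suppress=True)
def P(n):
    m=vision.camera_model(n); F=np.diag([1,-1,-1.])
    return m["camera_matrix"]@F@m["camera_from_world"][:3]
def proj(n,X):
    p=P(n)@np.append(X,1); return p[:2]/p[2]
def tri(a,b):  # scene px, top px
    X=cv2.triangulatePoints(P("scene"),P("top"),np.array(a,float),np.array(b,float)).ravel(); return X[:3]/X[3]
def onz(n,uv,z):
    M=P(n); A=M[:,[0,1,3]].copy(); A[:,2]+=M[:,2]*z
    q=np.linalg.solve(A,[uv[0],uv[1],1]); return np.array([q[0]/q[2],q[1]/q[2],z])
def blob(im,u,v,w,h,f):
    c=im[v:v+h,u:u+w]; hsv=cv2.cvtColor(c,cv2.COLOR_RGB2HSV)
    m=f(hsv.astype(int)).astype(np.uint8)
    n,l,s,ce=cv2.connectedComponentsWithStats(m)
    return [(int(s[i,4]),(ce[i]+[u,v]).round(2),(s[i,:2]+[u,v]).tolist(),s[i,2:4].tolist()) for i in range(1,n) if s[i,4]>12]
E
python3 - <<'E'
from h import *
s=np.load("scene0.npy");t=np.load("top0.npy")
print("top heads");[print(x) for x in blob(t,226,180,50,18,lambda h:(h[...,1]<60)&(h[...,2]>110))]
print("top col");[print(x) for x in blob(t,295,132,40,26,lambda h:(h[...,1]<60)&(h[...,2]>190))]
print("top base");[print(x) for x in blob(t,285,128,50,44,lambda h:(h[...,1]<70)&(h[...,2]>80))]
print("top bore");[print(x) for x in blob(t,308,140,12,12,lambda h:(h[...,2]<150))]
print("scene heads");[print(x) for x in blob(s,218,140,42,40,lambda h:(h[...,1]<50)&(h[...,2]>105))]
print("rack top view");[print(x) for x in blob(t,220,176,60,35,lambda h:(h[...,1]>150)&(h[...,2]>110))]
A=tri((205+143/6-.5,135+107/6-.5),(215+117/6-.5,170+120/6-.5));print("dome ctr",A)
B=tri((205+260/6-.5,135+137/6-.5),(215+252/6-.5,170+125/6-.5));print("flat top",B)
print("scene flat/dome reproj", proj("scene",A),proj("scene",B))
C=onz("top",(270+268/6-.5,128+118/6-.5),0.023);print("mouth",C,proj("scene",C))
g=onz("top",(270+95/6-.5,128+170/6-.5),0.045);print("lever grip",g,g-C)
E
```

```text
top heads
(96, array([233.99, 189.56]), [229, 184], [11, 12])
(110, array([256.75, 190.5 ]), [251, 185], [12, 12])
top col
(214, array([314.29, 146.85]), [306, 137], [17, 19])
top base
(21, array([285.86, 131.19]), [285, 128], [3, 9])
(1098, array([313.33, 152.37]), [292, 128], [43, 44])
(33, array([330.52, 130.82]), [327, 128], [8, 6])
(31, array([287.52, 143.1 ]), [285, 140], [8, 7])
top bore
scene heads
(86, array([227.99, 149.34]), [223, 145], [12, 10])
(89, array([247.56, 157.49]), [242, 154], [12, 9])
rack top view
(64, array([227.38, 187.69]), [225, 182], [11, 14])
(456, array([255.54, 193.21]), [237, 182], [34, 23])
dome ctr [ 0.3989 -0.233   0.0875]
flat top [ 0.3958 -0.2886  0.0945]
scene flat/dome reproj [228.0545 152.3428] [247.3359 157.3617]
mouth [ 0.5159 -0.4371  0.023 ] [323.4193 173.6977]
lever grip [ 0.4891 -0.3602  0.045 ] [-0.0268  0.0769  0.022 ]
```

```bash
python3 -m handwheel '[{"xyz":[38,-34.5,8],"delta_rot":[0,0,-0.175],"hand":-1},{"xyz":[76,-69,16],"delta_rot":[0,0,-0.35],"hand":-1},{"xyz":[114,-103.5,24],"delta_rot":[0,0,-0.525],"hand":-1},{"xyz":[152,-138,32],"delta_rot":[0,0,-0.70],"hand":-1},{"xyz":[190,-172,40],"delta_rot":[0,0,-0.875],"hand":-1}]'
cat >> h.py <<'E'
def go(X,ydeg=None):
    "shift in tool axes (mm) and z-turn to bring the TCP to X, tool down, tool y at ydeg"
    s=bot.read_state(); R=s["tcp_rot"]; print("t",s["time_s"],"pos",s["position"],"f",s["force"],"open",s["opening"])
    print("shift",(R.T@(np.array(X)-s["position"])*1000).round(1))
    if ydeg is not None:
        from scipy.spatial.transform import Rotation as Ro
        a=np.radians(ydeg); y=np.array([np.cos(a),np.sin(a),0]);z=np.array([0,0,-1.])
        print("rot",Ro.from_matrix(R.T@np.c_[np.cross(y,z),y,z]).as_rotvec().round(4))
E
python3 -c "
from h import *
go([.399,-.233,.150],0)"
```

```text
time_s: 0.72
position: [0.3218, -0.3699, 0.1901]
tcp_rot: [[0.366, 0.931, -0.0], [0.931, -0.366, 0.0], [0.0, -0.0, -1.0]]
force: [0.9, -0.5, -0.7]
opening: 1.0
grasp_force: 0.0
t 0.725 pos [ 0.3218 -0.3699  0.1901] f [ 0.9015 -0.5446 -0.7289] open 1.0002720278078638
shift [155.6  21.8  40.2]
rot [-0.0002 -0.0005 -0.3747]
```

```bash
python3 -m handwheel '[{"xyz":[50,7,12],"delta_rot":[0,0,-0.13],"hand":-1},{"xyz":[100,14,24],"delta_rot":[0,0,-0.26],"hand":-1},{"xyz":[140,20,35],"delta_rot":[0,0,-0.375],"hand":-1},{"xyz":[155.6,21.8,40],"delta_rot":[0,0,-0.375],"hand":-1},{"xyz":[155.6,21.8,40],"delta_rot":[0,0,-0.375],"hand":-1}]'
python3 - <<'E'
from h import *
go([.399,-.233,.0765],0)
s=vision.capture("scene");t=vision.capture("top")
np.save("scene1.npy",s);np.save("top1.npy",t)
c=lambda im,u,v,w,h,k:cv2.resize(im[v:v+h,u:u+w,::-1],None,fx=k,fy=k,interpolation=cv2.INTER_CUBIC)
cv2.imwrite("pics/m2.png",np.hstack([c(s,180,80,100,140,4),c(s,290,100,90,140,4)]))
E
```

```text
time_s: 1.35
position: [0.3993, -0.2346, 0.1503]
tcp_rot: [[0.004, 1.0, -0.001], [1.0, -0.004, 0.0], [0.0, -0.001, -1.0]]
force: [-0.5, -0.1, 0.5]
opening: 0.999
grasp_force: 0.0
t 1.35 pos [ 0.3993 -0.2346  0.1503] f [-0.4555 -0.0754  0.4975] open 0.9985513979467117
shift [ 1.6 -0.3 73.8]
rot [-0.0008 -0.0003 -0.0042]
```

View pics/m2.png

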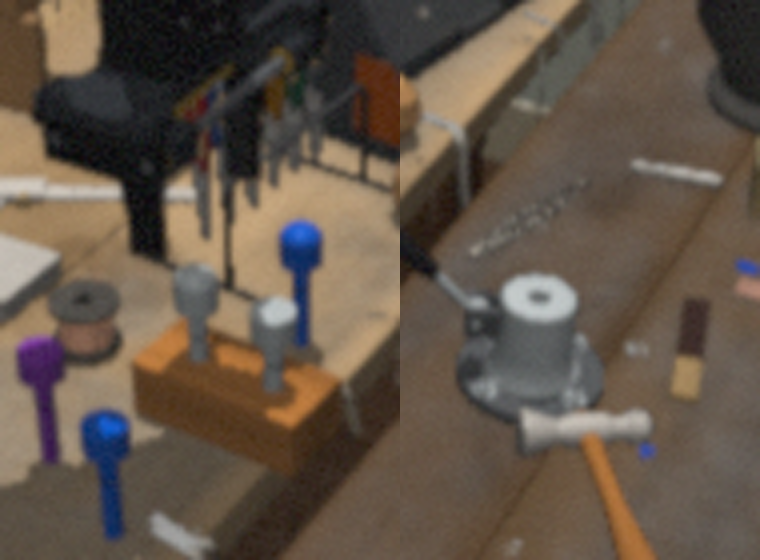

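The gripper straddles the dome stake (crop 195,290), with a finger on each side. The holder mouth is clear at scene pixel (325,174). I'll descend, grip, and measure the mouth.

```bash
python3 -m handwheel '[{"xyz":[1.6,-0.3,25],"delta_rot":[0,0,-0.004],"hand":-1},{"xyz":[1.6,-0.3,50],"delta_rot":[0,0,-0.004],"hand":-1},{"xyz":[1.6,-0.3,70],"delta_rot":[0,0,-0.004],"hand":-1},{"xyz":[1.6,-0.3,74],"delta_rot":[0,0,-0.004],"hand":-0.4},{"xyz":[1.6,-0.3,74],"delta_rot":[0,0,-0.004],"hand":1}]'
python3 -m handwheel '[{"xyz":[0,0,0],"delta_rot":[0,0,0],"hand":1},{"xyz":[0,0,0],"delta_rot":[0,0,0],"hand":1},{"xyz":[0,0,0],"delta_rot":[0,0,0],"hand":1},{"xyz":[0,0,0],"delta_rot":[0,0,0],"hand":1},{"xyz":[0,0,0],"delta_rot":[0,0,0],"hand":1}]'
python3 - <<'E'
from h import *
s=np.load("scene1.npy");t=np.load("top0.npy")
print("scene col");[print(x) for x in blob(s,310,164,30,20,lambda h:(h[...,1]<60)&(h[...,2]>165))]
for th in(170,190,210):
  for im,(u,v,w,h_) in((s,(312,166,26,18)),(t,(300,132,34,30))):
    c=im[v:v+h_,u:u+w]; hs=cv2.cvtColor(c,cv2.COLOR_RGB2HSV); m=((hs[...,1]<60)&(hs[...,2]>th)).astype(np.uint8)
    cs=max(cv2.findContours(m,cv2.RETR_EXTERNAL,cv2.CHAIN_APPROX_NONE)[0],key=cv2.contourArea); e=cv2.fitEllipse(cv2.convexHull(cs)); print(th,np.array(e[0])+[u,v],e[1:])
print(s[166:184,314:337].max(2))
E
```

```text
time_s: 2.08
position: [0.399, -0.2346, 0.0768]
tcp_rot: [[0.003, 1.0, 0.0], [1.0, -0.003, -0.001], [-0.001, 0.0, -1.0]]
force: [0.7, -0.3, -0.6]
opening: 0.854
grasp_force: 0.0
time_s: 2.7
position: [0.399, -0.2335, 0.0766]
tcp_rot: [[0.001, 1.0, 0.0], [1.0, -0.001, -0.0], [-0.0, 0.0, -1.0]]
force: [0.3, 0.1, 0.5]
opening: 0.309
grasp_force: 30.0
scene col
(133, array([324.32, 174.12]), [316, 169], [18, 11])
170 [324.1332 173.9951] ((10.14210033416748, 16.687448501586914), 96.29391479492188)
170 [314.4205 146.4685] ((17.28404998779297, 19.116207122802734), 10.924548149108887)
190 [324.1142 173.9651] ((8.70427131652832, 15.142722129821777), 96.65911102294922)
190 [314.4919 146.5949] ((16.86681365966797, 17.943986892700195), 24.49980926513672)Traceback (most recent call last):
  File "<stdin>", line 7, in <module>
ValueError: max() iterable argument is empty
```

```bash
python3 -m handwheel '[{"xyz":[0,0,-15],"delta_rot":[0,0,0],"hand":1},{"xyz":[0,0,-35],"delta_rot":[0,0,0],"hand":1},{"xyz":[0,0,-60],"delta_rot":[0,0,0],"hand":1},{"xyz":[0,0,-73],"delta_rot":[0,0,0],"hand":1},{"xyz":[0,0,-73],"delta_rot":[0,0,0],"hand":1}]'
python3 - <<'E'
from h import *
M=tri((324.2,174.0),(314.4,146.8));print(M, onz("scene",(324.2,174.0),.023),onz("top",(314.4,146.8),.023))
go([M[0],M[1],.130],0)
s=np.load("scene1.npy");t=np.load("top0.npy")
print(t[140:154,308:322].max(2)); print(s[168:181,317:333].max(2))
E
```

```text
time_s: 3.32
position: [0.3993, -0.2338, 0.15]
tcp_rot: [[0.001, 1.0, 0.001], [1.0, -0.001, -0.001], [-0.001, 0.001, -1.0]]
force: [0.2, -0.4, -0.9]
opening: 0.307
grasp_force: 30.0
[ 0.5175 -0.4384  0.0214] [ 0.5157 -0.4393  0.023 ] [ 0.5169 -0.4378  0.023 ]
t 3.325 pos [ 0.3993 -0.2338  0.15  ] f [ 0.2234 -0.4072 -0.8973] open 0.3066244651958662
shift [-204.4  118.3   20.4]
rot [ 0.0012  0.0011 -0.001 ]
[[134 169 203 221 226 230 231 232 229 223 220 208 180 134]
 [178 213 227 233 234 235 235 235 234 233 232 226 197 153]
 [213 229 234 235 235 233 235 234 234 233 234 233 222 190]
 [227 234 235 235 235 234 234 234 235 234 235 234 231 219]
 [234 236 234 234 231 227 223 223 229 233 235 232 234 229]
 [234 234 234 230 216 185 164 169 198 225 234 234 235 232]
 [234 234 233 223 182 129  99 108 152 206 230 235 235 234]
 [234 234 232 213 157 106  84  80 125 191 228 234 235 235]
 [234 234 232 216 173 134 108  93 129 196 229 235 235 235]
 [234 233 233 226 204 176 152 141 167 214 230 233 234 233]
 [233 234 235 233 226 216 203 203 219 230 234 236 235 231]
 [229 234 234 235 234 231 230 231 232 235 
[... 307 characters left out ...]
 192 192 186 174 153 125 106]
 [180 194 196 198 197 195 194 192 190 197 194 197 189 181 160 125]
 [196 200 200 200 194 181 169 165 174 180 187 194 198 194 184 158]
 [199 202 200 201 187 157 132 123 130 144 167 190 196 198 195 182]
 [196 202 201 201 187 149 119 110 111 121 156 190 197 198 195 190]
 [193 201 200 197 193 176 152 139 141 148 173 194 200 195 198 192]
 [177 196 202 199 201 193 183 181 176 182 193 199 198 200 194 185]
 [145 172 188 195 197 200 198 197 194 198 198 199 195 192 189 169]
 [107 135 157 170 184 193 195 194 195 197 196 193 188 179 166 137]
 [ 88 102 118 132 152 167 171 171 176 177 178 168 160 145 127 106]
 [ 83  90  95 104 114 126 131 135 139 144 136 129 118 110  98  83]]
```

```bash
python3 -m handwheel '[{"xyz":[-50,29,4],"delta_rot":[0,0,0],"hand":1},{"xyz":[-105,61,10],"delta_rot":[0,0,0],"hand":1},{"xyz":[-155,90,20],"delta_rot":[0,0,0],"hand":1},{"xyz":[-195,112,28],"delta_rot":[0,0,0],"hand":1},{"xyz":[-204.5,118,30],"delta_rot":[0.001,0.001,-0.001],"hand":1}]'
python3 -m handwheel '[{"xyz":[0,0,0],"delta_rot":[0,0,0],"hand":1},{"xyz":[0,0,0],"delta_rot":[0,0,0],"hand":1},{"xyz":[0,0,0],"delta_rot":[0,0,0],"hand":1},{"xyz":[0,0,0],"delta_rot":[0,0,0],"hand":1},{"xyz":[0,0,0],"delta_rot":[0,0,0],"hand":1}]'
python3 - <<'E'
from h import *
s=vision.capture("scene");t=vision.capture("top")
np.save("scene2.npy",s);np.save("top2.npy",t)
go([.517,-.4385,.12],0)
c=lambda im,u,v,w,h,k:cv2.resize(im[v:v+h,u:u+w,::-1],None,fx=k,fy=k,interpolation=cv2.INTER_CUBIC)
cv2.imwrite("pics/m3.png",np.hstack([c(s,292,110,66,96,6),c(t,282,110,66,96,6)]))
p=bot.read_state()["position"]
print("expect axis px scene foot/ring",proj("scene",p-[0,0,.0646]),proj("scene",p-[0,0,.0196]))
S=np.load("scene1.npy").astype(float);T=np.load("top0.npy").astype(float)
for im,(u,v,w,h_),b in((S,(320,171,9,6),190),(T,(311,143,8,8),230)):
    q=np.clip(b-im[v:v+h_,u:u+w].max(2),0,None); yy,xx=np.mgrid[v:v+h_,u:u+w]; print("bore",(q*xx).sum()/q.sum(),(q*yy).sum()/q.sum())
E
```

```text
time_s: 3.95
position: [0.5171, -0.4405, 0.1168]
tcp_rot: [[0.002, 1.0, -0.002], [1.0, -0.002, 0.002], [0.002, -0.002, -1.0]]
force: [-0.5, 0.3, -2.8]
opening: 0.311
grasp_force: 30.0
time_s: 4.58
position: [0.5168, -0.4379, 0.12]
tcp_rot: [[-0.0, 1.0, -0.001], [1.0, 0.0, 0.001], [0.001, -0.001, -1.0]]
force: [0.5, 0.6, -2.2]
opening: 0.304
grasp_force: 30.0
t 4.675 pos [ 0.5168 -0.4381  0.1198] f [ 1.0897 -0.631  -1.3269] open 0.3078051377606196
shift [-0.4  0.2 -0.2]
rot [-0.0008 -0.0008  0.0001]
expect axis px scene foot/ring [325.2125 163.2314] [327.1132 148.039 ]
bore 324.392 173.829
bore 314.308015107008 147.19303399076793
```

View pics/m3.png

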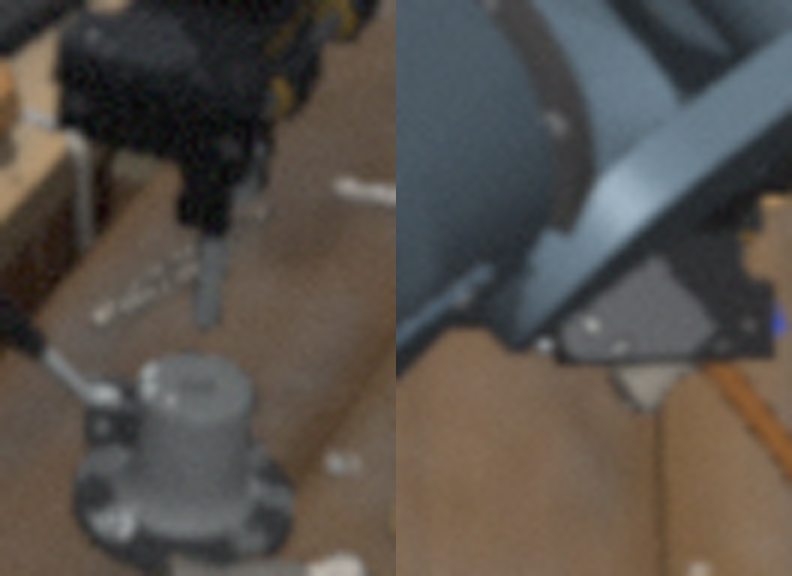

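Run:
```python
from h import *
s=np.load("scene2.npy").astype(int);p=np.array([.5168,-.4381,.1198])
for uv in((324.39,173.83),(324.15,174.0)): print("scene mouth",onz("scene",uv,.023))
for uv in((314.31,147.19),(314.45,146.7)): print("top mouth",onz("top",uv,.023))
print("tri",tri((324.3,173.9),(314.35,147.0)))
print("p at mouth",proj("scene",np.array([p[0],p[1],.023])),proj("top",np.array([p[0],p[1],.023])))
# post: gray (low saturation) pixels
hs=cv2.cvtColor(s.astype(np.uint8),cv2.COLOR_RGB2HSV).astype(int)
for v in range(149,168):
    r=hs[v,318:336,1]; q=np.clip(70-r,0,None)*(hs[v,318:336,2]>70); print(v,round((q*np.arange(318,336)).sum()/max(q.sum(),1),2),r.tolist(),hs[v,322:332,2].tolist())
for z in(.0646,.05,.04,.03): print(proj("scene",p-[0,0,z]))
```

```text
scene mouth [ 0.5166 -0.4394  0.023 ]
scene mouth [ 0.5157 -0.4392  0.023 ]
top mouth [ 0.5158 -0.4375  0.023 ]
top mouth [ 0.5171 -0.4379  0.023 ]
tri [ 0.517  -0.4385  0.022 ]
p at mouth [323.9281 173.6231] [314.5344 146.8195]
149 327.52 [60, 58, 47, 53, 57, 50, 37, 26, 10, 15, 22, 34, 29, 30, 39, 38, 51, 59] [89, 87, 75, 60, 50, 50, 47, 60, 79, 77]
150 327.13 [55, 54, 55, 52, 53, 42, 32, 8, 11, 7, 11, 14, 27, 30, 43, 50, 47, 65] [92, 91, 79, 64, 72, 74, 71, 75, 84, 84]
151 326.34 [46, 50, 43, 39, 42, 31, 21, 7, 12, 15, 12, 3, 34, 37, 38, 50, 53, 57] [97, 106, 85, 74, 85, 87, 84, 79, 90, 90]
152 325.88 [49, 50, 37, 34, 36, 29, 24, 0, 12, 9, 3, 6, 32, 49, 59, 55, 58, 57] [98, 98, 85, 73, 87, 89, 84, 83, 87, 94]
153 325.12 [43, 30, 31, 33, 36, 33, 31, 9, 12, 9, 12, 9, 46, 62, 58, 55, 63, 67] [93, 94, 91, 82, 88, 89, 88, 86, 94, 98]
154 324.61 [36, 29, 33, 27, 29, 33, 22, 9, 3, 12, 9, 21, 55, 60, 66, 60, 70, 66] [98, 107, 104, 87, 85, 88, 86, 84, 93, 97]
155 324.36 [30, 32, 27, 29, 33, 27, 19, 9, 9, 11, 6, 26, 62, 69, 62, 66, 63, 70] [108, 104, 96, 87, 88, 91, 84, 80, 90, 100]
156 324
[... 897 characters left out ...]
51, 46, 20, 6, 0, 3, 39, 71, 74, 69, 73, 75, 81, 73] [104, 99, 89, 89, 86, 81, 78, 97, 104, 103]
164 324.42 [58, 62, 64, 58, 63, 52, 44, 22, 19, 42, 60, 73, 68, 68, 73, 74, 74, 73] [102, 98, 92, 81, 80, 91, 93, 98, 105, 105]
165 323.58 [64, 62, 64, 62, 68, 66, 63, 57, 57, 66, 73, 73, 68, 73, 69, 68, 73, 69] [101, 97, 97, 90, 90, 100, 102, 101, 101, 101]
166 325.54 [66, 68, 66, 68, 70, 68, 70, 71, 69, 77, 73, 69, 66, 71, 65, 72, 67, 71] [99, 101, 99, 100, 100, 106, 102, 104, 104, 100]
167 323.09 [63, 71, 68, 64, 73, 56, 73, 74, 71, 75, 74, 81, 68, 74, 72, 68, 68, 71] [98, 96, 98, 100, 100, 105, 104, 104, 102, 103]
[325.2285 163.2306]
[325.8343 158.3893]
[326.2553 155.0253]
[326.6812 151.6214]
```

```bash
python3 -m handwheel '[{"xyz":[0,0,14],"delta_rot":[0,0,0],"hand":1},{"xyz":[0,0,26],"delta_rot":[0,0,0],"hand":1},{"xyz":[0,0,31],"delta_rot":[0,0,0],"hand":1},{"xyz":[0,0,33],"delta_rot":[0,0,0],"hand":1},{"xyz":[0,0,34],"delta_rot":[0,0,0],"hand":1}]'
```

```text
time_s: 5.3
position: [0.5166, -0.4385, 0.0866]
tcp_rot: [[-0.0, 1.0, -0.001], [1.0, 0.0, 0.0], [0.0, -0.001, -1.0]]
force: [-2.4, 0.2, 5.2]
opening: 0.307
grasp_force: 30.0
```

```bash
python3 -m handwheel '[{"xyz":[0,-0.4,0],"delta_rot":[0,0,0],"hand":1},{"xyz":[0,-0.8,0.3],"delta_rot":[0,0,0],"hand":1},{"xyz":[0,-1.2,0.6],"delta_rot":[0,0,0],"hand":1},{"xyz":[0,-1.2,1.2],"delta_rot":[0,0,0],"hand":1},{"xyz":[0,-1.2,1.8],"delta_rot":[0,0,0],"hand":1}]'
```

```text
time_s: 5.92
position: [0.5162, -0.4384, 0.0841]
tcp_rot: [[0.0, 1.0, 0.0], [1.0, -0.0, 0.0], [0.0, 0.0, -1.0]]
force: [2.4, 0.6, -1.3]
opening: 0.308
grasp_force: 30.0
```

```bash
python3 -m handwheel '[{"xyz":[0,0.6,2],"delta_rot":[0,0,0],"hand":1},{"xyz":[0,0.6,6],"delta_rot":[0,0,0],"hand":1},{"xyz":[0,0.6,11],"delta_rot":[0,0,0],"hand":1},{"xyz":[0,0.6,16],"delta_rot":[0,0,0],"hand":1},{"xyz":[0,0.6,20],"delta_rot":[0,0,0],"hand":1}]'
```

```text
time_s: 6.55
position: [0.5164, -0.4382, 0.0634]
tcp_rot: [[0.0, 1.0, -0.001], [1.0, -0.0, 0.001], [0.001, -0.001, -1.0]]
force: [2.3, 0.2, -0.8]
opening: 0.305
grasp_force: 30.0
```

```bash
python3 -m handwheel '[{"xyz":[0,0.5,2],"delta_rot":[0,0,0],"hand":1},{"xyz":[0,0.5,4],"delta_rot":[0,0,0],"hand":1},{"xyz":[0,0.5,6],"delta_rot":[0,0,0],"hand":1},{"xyz":[0,0.5,8],"delta_rot":[0,0,0],"hand":1},{"xyz":[0,0.5,10],"delta_rot":[0,0,0],"hand":1}]'
```

```text
time_s: 7.18
position: [0.5168, -0.4389, 0.0554]
tcp_rot: [[-0.0, 1.0, -0.001], [1.0, 0.0, -0.001], [-0.001, -0.001, -1.0]]
force: [0.2, 0.1, 9.7]
opening: 0.311
grasp_force: 30.0
```

```bash
python3 -m handwheel '[{"xyz":[0,0,2],"delta_rot":[0,0,0],"hand":1},{"xyz":[0,0,4],"delta_rot":[0,0,0],"hand":1},{"xyz":[0,0,6],"delta_rot":[0,0,0],"hand":1},{"xyz":[0,0,8],"delta_rot":[0,0,0],"hand":1},{"xyz":[0,0,10],"delta_rot":[0,0,0],"hand":1}]'
```

```text
time_s: 7.8
position: [0.5168, -0.439, 0.0461]
tcp_rot: [[-0.0, 1.0, -0.0], [1.0, 0.0, -0.001], [-0.001, -0.0, -1.0]]
force: [-0.8, 0.4, 8.9]
opening: 0.312
grasp_force: 30.0
```

```bash
python3 -m handwheel '[{"xyz":[0,0,1],"delta_rot":[0,0,0],"hand":1},{"xyz":[0,0,2],"delta_rot":[0,0,0],"hand":1},{"xyz":[0,0,3],"delta_rot":[0,0,0],"hand":1},{"xyz":[0,0,4],"delta_rot":[0,0,0],"hand":1},{"xyz":[0,0,4],"delta_rot":[0,0,0],"hand":1}]'
```

```text
time_s: 8.43
position: [0.5168, -0.4392, 0.0425]
tcp_rot: [[-0.0, 1.0, -0.0], [1.0, 0.0, -0.001], [-0.001, -0.0, -1.0]]
force: [-1.8, 0.6, 10.2]
opening: 0.311
grasp_force: 30.0
```

```bash
python3 -m handwheel '[{"xyz":[0,0,0.5],"delta_rot":[0,0,0],"hand":1},{"xyz":[0,0,1],"delta_rot":[0,0,0],"hand":1},{"xyz":[0,0,1.5],"delta_rot":[0,0,0],"hand":1},{"xyz":[0,0,1.5],"delta_rot":[0,0,0],"hand":1},{"xyz":[0,0,1.5],"delta_rot":[0,0,0],"hand":1}]'
```

```text
time_s: 9.05
position: [0.517, -0.4394, 0.0424]
tcp_rot: [[-0.001, 1.0, 0.0], [1.0, 0.001, -0.002], [-0.002, 0.0, -1.0]]
force: [-1.7, 2.5, 16.1]
opening: 0.311
grasp_force: 30.0
```

```bash
python3 -m handwheel '[{"xyz":[0,0,0.4],"delta_rot":[0,0,0],"hand":1},{"xyz":[0,0,0.8],"delta_rot":[0,0,0],"hand":1},{"xyz":[0,0,0.8],"delta_rot":[0,0,0],"hand":1},{"xyz":[0,0,0.8],"delta_rot":[0,0,0],"hand":1},{"xyz":[0,0,0.8],"delta_rot":[0,0,0],"hand":1}]'
python3 - <<'E'
from h import *
s=vision.capture("scene");t=vision.capture("top");np.save("scene3.npy",s);np.save("top3.npy",t)
c=lambda im,u,v,w,h,k:cv2.resize(im[v:v+h,u:u+w,::-1],None,fx=k,fy=k,interpolation=cv2.INTER_CUBIC)
cv2.imwrite("pics/m4.png",np.hstack([c(s,272,120,86,96,5),c(t,272,120,70,96,5)]))
E
```

```text
time_s: 9.68
position: [0.517, -0.4395, 0.0423]
tcp_rot: [[-0.001, 1.0, 0.0], [1.0, 0.001, -0.002], [-0.002, 0.0, -1.0]]
force: [-3.3, 2.8, 19.2]
opening: 0.311
grasp_force: 29.9
```

View pics/m4.png

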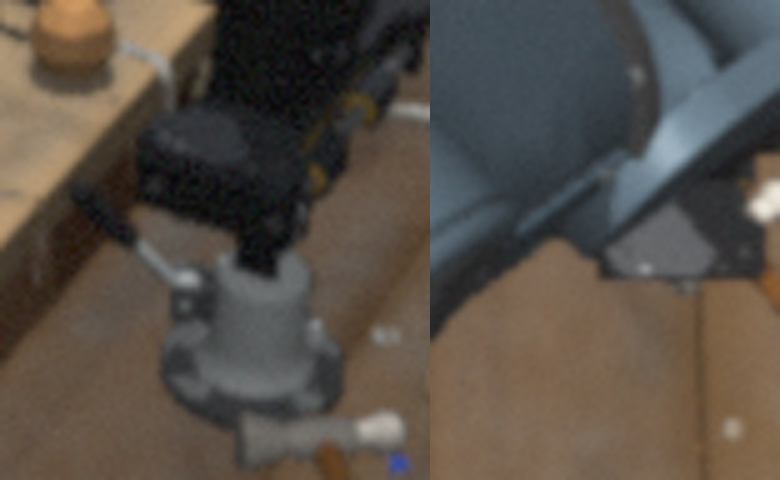

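The stake is home: the z position stopped dead at the expected height with about 20 N of push. The lever grip is at scene pixel (292,162). Next I ease the push, release and lift.

```bash
python3 -m handwheel '[{"xyz":[0,0,-2],"delta_rot":[0,0,0],"hand":1},{"xyz":[0,0,-3.5],"delta_rot":[0,0,0],"hand":1},{"xyz":[0,0,-3.5],"delta_rot":[0,0,0],"hand":-1},{"xyz":[0,0,-3.5],"delta_rot":[0,0,0],"hand":-1},{"xyz":[0,0,-3.5],"delta_rot":[0,0,0],"hand":-1}]'
python3 -m handwheel '[{"xyz":[0,0,0],"delta_rot":[0,0,0],"hand":-1},{"xyz":[0,0,-20],"delta_rot":[0,0,0],"hand":-1},{"xyz":[0,0,-50],"delta_rot":[0,0,0],"hand":-1},{"xyz":[0,0,-85],"delta_rot":[0,0,0],"hand":-1},{"xyz":[0,0,-90],"delta_rot":[0,0,0],"hand":1}]'
python3 - <<'E'
from h import *
s=vision.capture("scene");t=vision.capture("top");np.save("scene4.npy",s);np.save("top4.npy",t)
c=lambda im,u,v,w,h,k:cv2.resize(im[v:v+h,u:u+w,::-1],None,fx=k,fy=k,interpolation=cv2.INTER_CUBIC)
cv2.imwrite("pics/m5.png",np.hstack([c(s,272,120,86,96,5),c(np.load("top0.npy"),272,120,70,96,5)]))
print(tri((292.1,162.5),(285.5,156)))
s0=np.load("scene4.npy");print("scene dark");[print(x) for x in blob(s0,280,148,24,24,lambda h:h[...,2]<50)]
print("top dark");[print(x) for x in blob(np.load("top0.npy"),276,148,20,16,lambda h:h[...,2]<65)]
E
```

```text
time_s: 10.4
position: [0.516, -0.4376, 0.0401]
tcp_rot: [[-0.0, 1.0, -0.002], [1.0, 0.0, 0.002], [0.002, -0.002, -1.0]]
force: [0.2, 0.0, -0.2]
opening: 0.565
grasp_force: 0.0
time_s: 11.02
position: [0.5184, -0.4401, 0.1355]
tcp_rot: [[-0.0, 1.0, 0.004], [1.0, 0.0, -0.005], [-0.005, 0.004, -1.0]]
force: [0.3, -0.2, 0.4]
opening: 0.943
grasp_force: 0.0
[ 0.4887 -0.3614  0.047 ]
scene dark
(247, array([292.82, 160.59]), [283, 148], [21, 24])
top dark
(41, array([285.68, 156.61]), [280, 155], [12, 5])
```

View pics/m5.png

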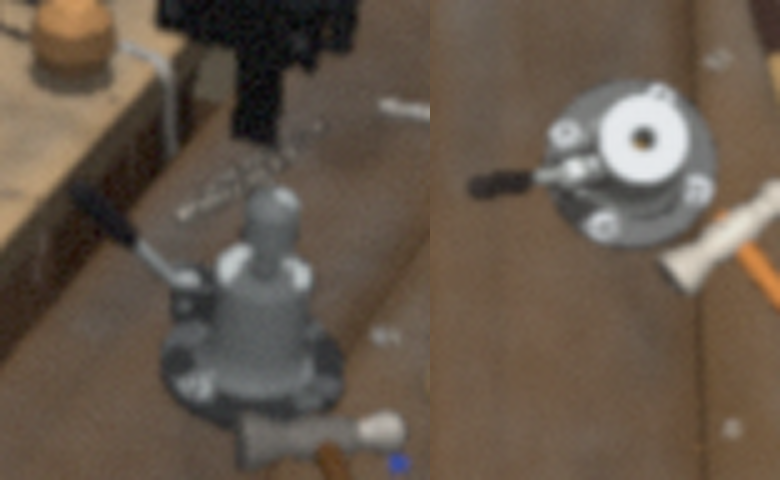

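The stake stands upright in the holder and the lever is still open. The triangulated lever grip is at (0.489,-0.361,0.047), which puts the lever about 43° above level. Next I go over it with the hand shut.

```bash
python3 -m handwheel '[{"xyz":[25,-9,0],"delta_rot":[0,0,0],"hand":1},{"xyz":[50,-18,0],"delta_rot":[0,0,0],"hand":1},{"xyz":[72,-26,5],"delta_rot":[0,0,0],"hand":1},{"xyz":[72,-26,10],"delta_rot":[0,0,0],"hand":1},{"xyz":[72,-26,10],"delta_rot":[0,0,0],"hand":1}]'
python3 -m handwheel '[{"xyz":[0,0,0],"delta_rot":[0,0,0],"hand":1},{"xyz":[0,0,10],"delta_rot":[0,0,0],"hand":1},{"xyz":[0,0,20],"delta_rot":[0,0,0],"hand":1},{"xyz":[0,0,30],"delta_rot":[0,0,0],"hand":1},{"xyz":[0,0,30],"delta_rot":[0,0,0],"hand":1}]'
python3 -c "
from h import *
go([.4914,-.3678,.073],0);go([.4864,-.3537,.025])"
```

```text
time_s: 11.75
position: [0.4908, -0.3667, 0.12]
tcp_rot: [[0.0, 1.0, -0.002], [1.0, -0.0, 0.001], [0.001, -0.002, -1.0]]
force: [-0.4, -0.5, 0.3]
opening: 0.308
grasp_force: 0.0
time_s: 12.38
position: [0.49, -0.3655, 0.0897]
tcp_rot: [[0.0, 1.0, -0.003], [1.0, -0.0, 0.003], [0.003, -0.003, -1.0]]
force: [-0.2, -0.4, 0.2]
opening: 0.003
grasp_force: 0.0
t 12.375 pos [ 0.49   -0.3655  0.0897] f [-0.195  -0.4183  0.2428] open 0.0029019994141688907
shift [-2.4  1.4 16.7]
rot [-0.0029 -0.003  -0.0001]
t 12.375 pos [ 0.49   -0.3655  0.0897] f [-0.195  -0.4183  0.2428] open 0.0029019994141688907
shift [11.6 -3.4 64.7]
```

Descending in steps: to contact first, then along the arc.

```bash
python3 -m handwheel '[{"xyz":[-1,1,6],"delta_rot":[0,0,0],"hand":1},{"xyz":[-1,1,12],"delta_rot":[0,0,0],"hand":1},{"xyz":[0,0,18],"delta_rot":[0,0,0],"hand":1},{"xyz":[1,0,22],"delta_rot":[0,0,0],"hand":1},{"xyz":[2,0,26],"delta_rot":[0,0,0],"hand":1}]'
```

```text
time_s: 13.0
position: [0.4908, -0.3643, 0.0651]
tcp_rot: [[-0.0, 1.0, -0.001], [1.0, 0.0, 0.0], [0.0, -0.001, -1.0]]
force: [0.2, -0.8, 2.2]
opening: 0.003
grasp_force: 0.9
```

```bash
python3 -m handwheel '[{"xyz":[2,-1,5],"delta_rot":[0,0,0],"hand":1},{"xyz":[4,-1.5,10],"delta_rot":[0,0,0],"hand":1},{"xyz":[6,-2,15],"delta_rot":[0,0,0],"hand":1},{"xyz":[7,-3,20],"delta_rot":[0,0,0],"hand":1},{"xyz":[8,-3,25],"delta_rot":[0,0,0],"hand":1}]'
```

```text
time_s: 13.62
position: [0.4874, -0.3558, 0.0397]
tcp_rot: [[-0.0, 1.0, -0.001], [1.0, 0.0, 0.001], [0.001, -0.001, -1.0]]
force: [-0.6, 1.0, 2.5]
opening: 0.005
grasp_force: 1.0
```

```bash
python3 -m handwheel '[{"xyz":[0.5,0,3],"delta_rot":[0,0,0],"hand":1},{"xyz":[1,-0.5,6],"delta_rot":[0,0,0],"hand":1},{"xyz":[1.5,-0.5,9],"delta_rot":[0,0,0],"hand":1},{"xyz":[2,-1,12],"delta_rot":[0,0,0],"hand":1},{"xyz":[2,-1,14],"delta_rot":[0,0,0],"hand":1}]'
```

```text
time_s: 14.25
position: [0.4865, -0.3538, 0.0258]
tcp_rot: [[0.0, 1.0, -0.001], [1.0, -0.0, 0.001], [0.001, -0.001, -1.0]]
force: [-0.3, 1.4, 2.6]
opening: 0.005
grasp_force: 1.1
```

```bash
python3 -m handwheel '[{"xyz":[0,0,0.7],"delta_rot":[0,0,0],"hand":1},{"xyz":[0,0,1.4],"delta_rot":[0,0,0],"hand":1},{"xyz":[0,0,2.1],"delta_rot":[0,0,0],"hand":1},{"xyz":[0,0,2.8],"delta_rot":[0,0,0],"hand":1},{"xyz":[0,0,2.8],"delta_rot":[0,0,0],"hand":1}]'
```

```text
time_s: 14.88
position: [0.4865, -0.3539, 0.0245]
tcp_rot: [[-0.0, 1.0, -0.001], [1.0, 0.0, 0.001], [0.001, -0.001, -1.0]]
force: [-2.0, 2.8, 9.5]
opening: 0.005
grasp_force: 4.7
```

```bash
python3 -m handwheel '[{"xyz":[0,0,0.5],"delta_rot":[0,0,0],"hand":1},{"xyz":[0,0,1],"delta_rot":[0,0,0],"hand":1},{"xyz":[0,0,1],"delta_rot":[0,0,0],"hand":1},{"xyz":[0,0,1],"delta_rot":[0,0,0],"hand":1},{"xyz":[0,0,1],"delta_rot":[0,0,0],"hand":1}]'
python3 -m handwheel '[{"xyz":[0,0,-3],"delta_rot":[0,0,0],"hand":1},{"xyz":[0,0,-15],"delta_rot":[0,0,0],"hand":1},{"xyz":[0,0,-50],"delta_rot":[0,0,0],"hand":1},{"xyz":[0,0,-100],"delta_rot":[0,0,0],"hand":1},{"xyz":[0,0,-130],"delta_rot":[0,0,0],"hand":1}]'
python3 - <<'E'
from h import *
s=vision.capture("scene");t=vision.capture("top");np.save("scene5.npy",s)
c=lambda im,u,v,w,h,k:cv2.resize(im[v:v+h,u:u+w,::-1],None,fx=k,fy=k,interpolation=cv2.INTER_CUBIC)
cv2.imwrite("pics/m6.png",np.hstack([c(s,272,120,86,96,5),c(s,200,120,70,96,5)]))
E
```

```text
time_s: 15.5
position: [0.4865, -0.3539, 0.0243]
tcp_rot: [[-0.0, 1.0, -0.001], [1.0, 0.0, 0.001], [0.001, -0.001, -1.0]]
force: [-2.6, 3.9, 14.6]
opening: 0.007
grasp_force: 7.0
time_s: 16.12
position: [0.4875, -0.3554, 0.155]
tcp_rot: [[0.0, 1.0, 0.002], [1.0, -0.0, -0.002], [-0.002, 0.002, -1.0]]
force: [-0.5, -0.8, 0.4]
opening: 0.008
grasp_force: 0.0
```

View pics/m6.png

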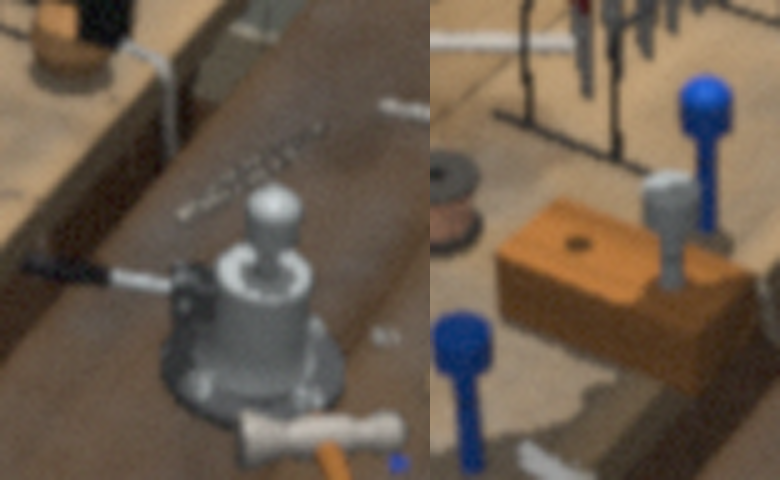

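The lever is down near level (crop 70–170, 275) and the dome stake sits home in the holder (273,210). The flat stake is still in the rack and the hammer is where it was.

```bash
python3 -c "
from rig import workorder
print(workorder.hand_in())"
```

```text
the job is handed in; nothing more can be done
None
```

The job is handed in at about 16 s of the 64 s: the dome stake stopped dead at the expected bottom height under a push of about 19 N, the cam lever was swung down to its stop, and in the last picture the flat stake was in the rack and the hammer in place; I did not check the steel block and spool again, nor get a close view of the ring line.

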